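# Fetch the paperweight from behind the desk things

## Task

The fan is about to be switched on: the brass paperweight is wanted in the middle of the pile of letters. First clear the pencil pot, the clock and the loudspeaker that crowd round it on the wooden organiser, standing all three on the green felt mat; then fetch the paperweight and set it flat in the middle of the top envelope; only then put the three things back upright, each just where it stood, the clock square to the organiser with its dial facing as before. Knock nothing over, and leave the mug and the stapler where they are.

Things in the scene. Friction and masses are not known exactly. Their poses are not given: they have to be found in the camera images.
- organiser: Fixed wooden organiser: base board (top at z = 10 mm, x -106 to 46, y -108 to 108 mm) and back wall (x 36 to 46 mm, top at z = 50 mm). Origin at the underside below the paperweight's place; x to the back wall, away from the robot; z up. Three green seats, flat 66 mm discs, at (0, 66), (0, -66), (-66, 0) mm; pot, clock and loudspeaker start there within 2 mm, in any arrangement.
- mat: Fixed green felt mat with two thin gold lines, the side area: 300 mm along its x, 120 mm along its y, 3 mm thick. Origin at the centre of its underside. It lies left or right of the organiser, the letters on the other side; x roughly away from the robot.
- letters: Fixed open wooden letter tray (270 mm along x, 140 mm along y, rim 22 mm high) full of a firm pile of envelopes, 226 x 114 mm, the top one white with a small red stamp in a corner; top of the pile at z = 30 mm. Origin at the centre of the underside, straight below the middle of the top envelope; x roughly away from the robot.
- pot: Loose blue pot, a round upright cylinder of 62 mm diameter and 105 mm height, with five coloured pencil ends that stand 10 mm higher; about 0.3 kg. Origin at the centre of its underside, z up along it.
- clock: Loose light brown desk clock: upright block 54 x 54 mm, 108 mm high, about 0.25 kg, round white dial on its -x face, white bar (40 mm along y) on top near that face. Origin at the centre of its underside, z up; at the start its x is along the organiser's x within 0.05 rad.
- clock_dial (a point): Centre of the clock's dial: 27 mm from the clock's axis on its -x side, 74 mm above its foot.
- speaker: Loose black round loudspeaker with an orange ring on top and one near its foot: upright cylinder, 62 mm diameter, 108 mm high, about 0.35 kg. Origin at the centre of its underside, z up along it.
- paperweight: Loose brass paperweight: round, 56 mm diameter, straight side up to 28 mm, then a low dome to 40 mm; about 0.5 kg. Origin at the centre of its flat underside, z up. It starts at the organiser's origin on the base board, 6 to 13 mm from the three things and the back wall: too tight for fingers until they are cleared.
- mug: Bystander, to be left alone: loose white mug, 80 mm wide, 92 mm high, origin at the centre of its underside, beyond the organiser.
- stapler: Bystander, to be left alone: loose red and black stapler, 125 mm long along its y, 36 mm wide, 46 mm high, origin at the centre of its underside, beyond the organiser.

How it is judged (in metres and radians):
On the way, in this order (a step that is already met when the one before it is completed fails the run):
1. the pot, the clock and the loudspeaker all stand on the felt mat, released, and the paperweight is still in its place (x of pot in the frame of mat between -0.145 and 0.145 m and y of pot in the frame of mat between -0.055 and 0.055 m and z of pot in the frame of mat between -0.002 and 0.008 m and angle between each of pot, clock, speaker's own z axis and vertical below 0.1 rad and linear speed of each of pot, clock, speaker below 0.03 m/s and contact force between each of pot, clock, speaker and the fingers below 0.1 N and x of clock in the frame of mat between -0.145 and 0.145 m and y of clock in the frame of mat between -0.055 and 0.055 m and z of clock in the frame of mat between -0.002 and 0.008 m and x of speaker in the frame of mat between -0.145 and 0.145 m and y of speaker in the frame of mat between -0.055 and 0.055 m and z of speaker in the frame of mat between -0.002 and 0.008 m and distance of paperweight from where it was at the start of the episode below 0.02 m), for 0.2 s.
2. the paperweight lies flat in the middle of the pile of letters, released, the three things still on the mat (horizontal distance between paperweight and letters below 0.015 m and z of paperweight in the frame of letters between 0.026 and 0.036 m and angle between each of paperweight, pot, clock, speaker's own z axis and vertical below 0.1 rad and linear speed of each of paperweight, pot, clock, speaker below 0.03 m/s and contact force between each of paperweight, pot, clock, speaker and the fingers below 0.1 N and x of pot in the frame of mat between -0.145 and 0.145 m and y of pot in the frame of mat between -0.055 and 0.055 m and z of pot in the frame of mat between -0.002 and 0.008 m and x of clock in the frame of mat between -0.145 and 0.145 m and y of clock in the frame of mat between -0.055 and 0.055 m and z of clock in the frame of mat between -0.002 and 0.008 m and x of speaker in the frame of mat between -0.145 and 0.145 m and y of speaker in the frame of mat between -0.055 and 0.055 m and z of speaker in the frame of mat between -0.002 and 0.008 m), for 0.2 s.
At the end, for the whole second after the job is handed in: The paperweight lies flat on the pile, within 15 mm of its middle; the pot, the clock and the loudspeaker stand upright within 15 mm of where each began, the clock square to the organiser within 0.2 rad and its dial within 30 mm of where it was; all released and at rest (horizontal distance between paperweight and letters below 0.015 m and z of paperweight in the frame of letters between 0.026 and 0.036 m and angle between each of paperweight, pot, clock, speaker's own z axis and vertical below 0.1 rad and linear speed of each of paperweight, pot, clock, speaker below 0.03 m/s and contact force between each of paperweight, pot, clock, speaker and the fingers below 0.1 N and distance of each of pot, clock, speaker from where it was at the start of the episode below 0.015 m and angle between the x axis of clock and the x axis of organiser, either way round below 0.2 rad and distance of clock_dial from where it was at the start of the episode below 0.03 m); the robot touches nothing.
It fails at once if one of the three things or the paperweight is tipped over (more than 35 degrees) (angle between any of pot, clock, speaker, paperweight's own z axis and vertical above 0.6 rad).
It fails at once if the mug or the stapler is moved more than 20 mm (distance of any of mug, stapler from where it was at the start of the episode above 0.02 m).
It also fails if it takes over 144 s, if anything falls off the work surface, if the arm or the gripper's body presses on something with over 40 N, if the wrist force passes 120 N, or if a joint passes its speed limit or range.

## Robot

A 6-joint arm with a two-finger parallel gripper is mounted at the origin on the work surface. World frame = base frame: x ahead of the robot, y to its left, z up, the work surface at z = 0. Lengths are in m, angles in degrees, forces in N, time in s.
With the tool pointing down it reaches from about 0.25 to 0.725 m from the base axis. Payload 9.7 kg.
Tool frame: the origin (TCP) lies between the finger pads; the fingertips stand bot.tcp_to_tips ahead of it and the grasp point (between the pads) lies 11 mm behind it (bot.tcp_to_tips is the distance from the TCP to the fingertips, in m); z points along the fingers, y is the line along which they close (so a half turn about z gives the same grasp; the last joint's range is limited). The gripper opens to 85 mm and grips with 20 to 120 N. Pads are 22 mm wide; open, the fingers measure 114 mm over their backs; the gripper's body (76 mm by 85 mm) begins 54 mm behind the grasp point. The pads swing forward as they close: fully open they stand 13 mm farther back than shut.
Start: joints at [70.588, 4.979, 10.078, 95.1, 0, 90], TCP at [0.183, 0.519, 0.239] pointing down, gripper open.
Joint ranges: [-179.16, 179.16], [-48.56, 103.87], [-65.8, 70.77], [-126.05, 130.52], [-82.76, 87.17], [-180, 180]. Speed limits (degrees/s): [127.2, 127.2, 147.25, 180, 180, 180].

## Interface

Orientations are given as [roll, pitch, yaw] about the fixed x, y, z axes, in that order (R = Rz(yaw) Ry(pitch) Rx(roll)).
In Python, from workcell import bot gives the robot as it stands. The module is installed in compiled form; this text tells all that it offers.
- The arm moves only by the tool carry_out, never from a script. Its arguments are lists of equal length, an entry for each row: "linear": the shift along the world's x, y, z normalised to -1 to 1, where 1 is 2 cm, a list of three; "rotation": the turn, a rotation vector about the world's x, y, z normalised to -1 to 1, where 1 is 8 degrees, a list of three; "grip": the closure, from -1 (fully open) to 1 (shut). In form: {"linear": [[tx, ty, tz], ...], "rotation": [[rx, ry, rz], ...], "grip": [grip, ...]}. A call has 1 to 12 rows; each row shifts and turns the commanded pose from where the row before left it; what a row does not reach is not made up. A row lasts 1/10 s, in which the tool goes at most 50 mm and 8.59 degrees, less where a joint would pass 70% of its speed; a pose out of reach is approached as far as the arm can. A call with a number of a shift or a turn outside -1 to 1 is refused whole. A call with a gripper value outside its range is refused whole. The fingers move at their own pace and stop on an object; "grip_force" is the grip in N (left out, the last holds). Time passes only in rows, so rows that do not move let the fingers close. It gives the time, the measured TCP pose, the force, the opening and the grip force at its end, in the units of the state.
- bot.get_obs(): the state, without advancing time (a new reading comes with each control period).
- bot.camera(name): name is "scene" or "top" or "wrist"; returns the picture (480x640x3 uint8, blue, green, red); there is no depth.
- bot.camera_model(name): a dict with "fx", "fy", "cx", "cy" (pixels), "distortion" ([k1, k2, p1, p2, k3] as OpenCV has them; the pictures are not rectified), "camera_from_world" (4x4, takes a point from world to camera coordinates). Camera axes: x right, y up, looking along -z (the intrinsics and any distortion apply to the point x, -y, -z); pixel columns grow to the right and rows downward; lengths in m; the calibration is good to about 2 mm. A picture is of the moment at which its call begins: read the wrist's pose just before it. camera_model takes no time and is no camera call; for the wrist camera it gives the pose at the moment of the call.
- bot.job_done(): hands the job in; it is judged then, once.
The state is a dict: "time": time; "q": joint angles; "qd": joint speeds; "joint_efforts": joint torques, N m; "ee_pos": TCP position; "tcp_rot": TCP orientation; "wrist_force": force on the tool from outside, world axes, zero at the start; "torque": the same for the moment, N m; "opening": finger opening in m; "grasp_force": force on a finger pad.
Only numpy, scipy, OpenCV 4.12 (cv2) and the standard library are available. Lean on these libraries where they do the work, as an engineer would, in place of code of your own. Each camera call takes 0.05 s, during which the arm holds its last target. There are 200 camera calls.

## Working session

There is one attempt and no reset: what is moved stays moved. The work goes in short steps, Python scripts to look and compute and a tool call to move; the robot and the scene stay as the last step left them, time stands still between calls to the robot, and variables do not carry over. Pictures are saved under pics/ and viewed, at most 14 in all, crops included, and the job is handed in when it is done.

Besides the shell and the picture viewer there is one more tool, called after "Request:" by a JSON object that holds its "fn" and its "kwargs". carry_out: Moves the arm, as the interface text tells. Its arguments: {"type":"object","properties":{"linear":{"type":"array","items":{"type":"array","items":{"type":"number"}}},"rotation":{"type":"array","items":{"type":"array","items":{"type":"number"}}},"grip":{"type":"array","items":{"type":"number"}},"grip_force":{"type":"number"}},"required":["linear","rotation","grip"]}

```bash
mkdir -p pics
cat > h.py <<'E'
import numpy as np, cv2
from workcell import bot
def ray(name,uv,m=None):
    m=m or bot.camera_model(name)
    K=np.array([[m['fx'],0,m['cx']],[0,m['fy'],m['cy']],[0,0,1.]])
    p=cv2.undistortPoints(np.array(uv,float).reshape(-1,1,2),K,np.array(m['distortion'],float))[:,0]
    T=np.array(m['camera_from_world']);R=T[:3,:3];o=-R.T@T[:3,3]
    d=np.c_[p[:,0],-p[:,1],-np.ones(len(p))]@R
    return o,d
def onz(name,uv,z,m=None):
    o,d=ray(name,uv,m);return o+d*((z-o[2])/d[:,2])[:,None]
E
python3 - <<'E'
from h import *
for n in('scene','top'):
    im=bot.camera(n);cv2.imwrite(f'pics/{n}0.png',im)
    m=bot.camera_model(n);T=np.array(m['camera_from_world']);print(n,m['fx'],m['distortion'],-T[:3,:3].T@T[:3,3])
o=bot.get_obs();print(o,bot.tcp_to_tips)
E
```

```text
scene 517.323557929546 [-0.1358841  0.         0.         0.         0.       ] [ 1.07907585 -0.33279443  0.96458086]
top 472.20525525198514 [-0.01805255  0.          0.          0.          0.        ] [0.51989616 0.01293779 1.03284704]
{'time': 0.1, 'q': array([7.05894930e+01, 5.01111545e+00, 1.00403084e+01, 9.50977629e+01,
       1.47193879e-03, 9.00010511e+01]), 'qd': array([ 0.00648161, -0.13069239,  0.18600563, -0.01762862, -0.11139218,
       -0.01767517]), 'joint_efforts': array([-9.77792661e-04, -5.21556830e+01,  4.65655589e+01,  1.60131668e-02,
       -4.01794318e-05,  1.37431928e-05]), 'ee_pos': array([0.18272027, 0.5185802 , 0.23863533]), 'tcp_rot': array([-1.79931430e+02, -1.47067985e-03,  1.60588440e+02]), 'wrist_force': array([-1.29135453, -0.43532084,  0.10909243]), 'torque': array([ 0.02420691, -0.00728691,  0.07637499]), 'grasp_force': 0.0, 'opening': 0.08550370731573477} 0.008
```

View pics/top0.png

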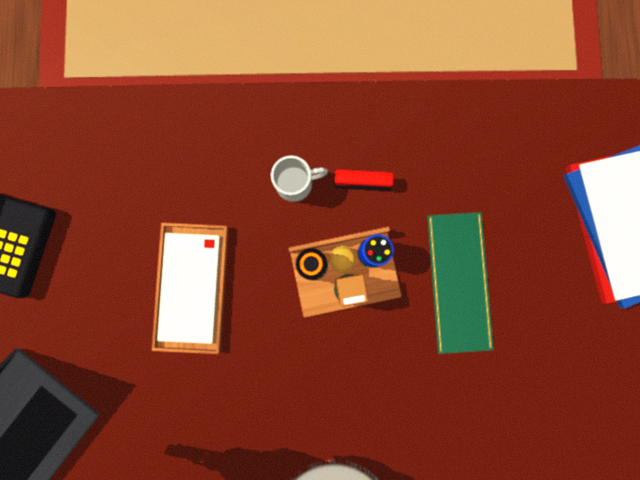

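View pics/scene0.png

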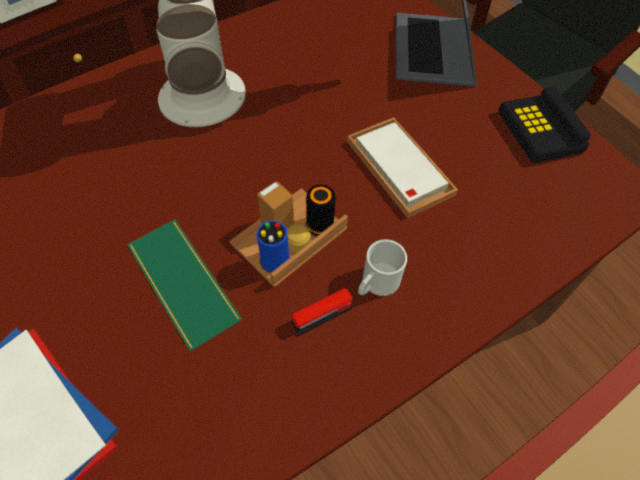

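The top view shows the speaker at (311,264) on the left seat, the pot at (377,251) on the right and the clock at (352,291) in front. The mat is on the right (430–490, 213–352) and the letters on the left (155–227, 225–353). The scene view agrees.

```bash
cat > m.py <<'E'
from h import *
im=cv2.imread('pics/top0.png');hsv=cv2.cvtColor(im,cv2.COLOR_BGR2HSV)
def mask(lo,hi,roi):
    k=cv2.inRange(hsv,np.array(lo),np.array(hi));x0,y0,x1,y1=roi;o=np.zeros_like(k);o[y0:y1,x0:x1]=k[y0:y1,x0:x1];return o
def big(k):
    c=cv2.findContours(k,cv2.RETR_EXTERNAL,cv2.CHAIN_APPROX_NONE)[0];return max(c,key=cv2.contourArea)
def rect(k,z,nm):
    c=big(k);p=onz('top',c[:,0]+0.,z)[:,:2].astype(np.float32)
    r=cv2.minAreaRect(p*1000);print(nm,np.round(r[0],1),np.round(r[1],1),round(r[2],1))
    return p
if __name__=='__main__':
    rect(mask((60,60,30),(95,255,255),(420,200,505,365)),.003,'mat')
    rect(mask((0,0,150),(180,60,255),(140,215,235,365)),.03,'env')
    rect(mask((0,0,170),(180,70,255),(325,270,380,315)),.118,'bar')
    rect(mask((5,60,185),(25,255,255),(325,270,380,315)),.118,'clocktop?')
    rect(mask((100,120,40),(130,255,255),(340,220,410,280)),.115,'pot')
    rect(mask((5,180,150),(20,255,255),(290,235,328,285)),.118,'ring')
    rect(mask((0,0,0),(180,255,45),(290,235,330,285)),.118,'spk black')
    rect(mask((20,120,100),(35,255,255),(325,235,360,280)),.04,'brass')
    # organiser corners from picture, by eye: front corners on base top
    print(onz('top',[[303,316],[400,297]],.01), onz('top',[[290,247],[389,229]],.05))
    cv2.imwrite('pics/crop0.png',cv2.resize(im[205:330,270:420],None,fx=5,fy=4.8,interpolation=cv2.INTER_CUBIC))
E
python3 m.py
```

```text
mat [ 496.9 -286.1] [298.5 119.7] 2.6
env [496.8 296.3] [115.4 226.2] 86.2
bar [469.7 -46.5] [11.8 41.5] 9.0
clocktop? [481.9 -28. ] [58.7 84.3] 8.9
pot [562.2 -92.5] [60.4 69.2] 43.8
ring [540.3  34.4] [42.5 44.4] 89.1
spk black [540.3  33.4] [56.1 56. ] 88.9
brass [563.3 -33.3] [44.2 19.8] 62.3
[[ 0.43057104  0.05596103  0.01      ]
 [ 0.46674941 -0.15361905  0.01      ]] [[ 0.57687613  0.07911671  0.05      ]
 [ 0.61068066 -0.12850885  0.05      ]]
```

View pics/crop0.png

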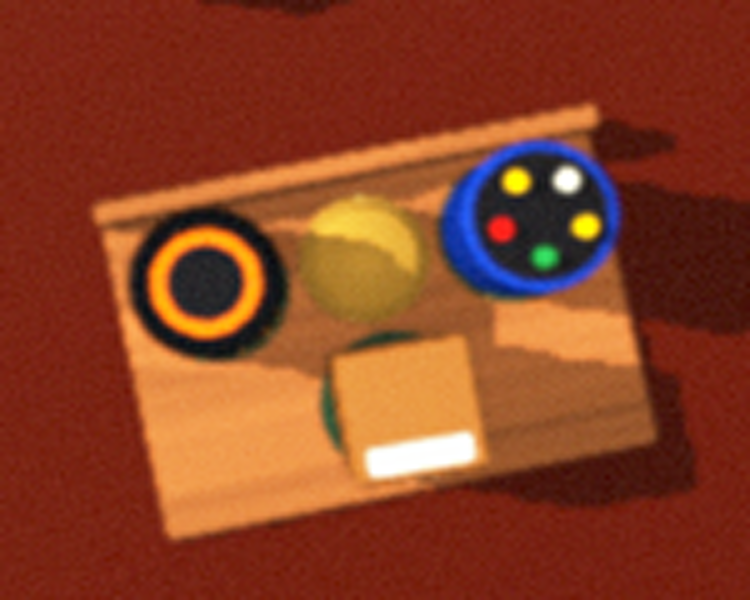

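The crop shows the tray turned about 9.5°. The pot rim is centred near (545,217) and the clock top near (409,409) with its bar on the near side. The paperweight sits free in the middle at (362,258).

Run:
```python
from h import *
f=lambda x,y:[270+(x+.5)/5-.5,205+(y+.5)/4.8-.5]
print('pot',onz('top',[f(545,217),f(474,217),f(620,217),f(545,142),f(545,295)],.115))
print('clk',onz('top',[f(333,352),f(465,337),f(484,465),f(355,482)],.118), onz('top',[f(409,409)],.118))
print('pw',onz('top',[f(300,258),f(425,258),f(362,195),f(362,322)],.03+.008))
print(bot.get_obs()['tcp_rot'])
```

```text
pot [[ 0.56434006 -0.09762265  0.115     ]
 [ 0.56487147 -0.06992768  0.115     ]
 [ 0.56377711 -0.12690946  0.115     ]
 [ 0.59487871 -0.09848949  0.115     ]
 [ 0.53275034 -0.09673014  0.115     ]]
clk [[ 0.51144267 -0.01376601  0.118     ]
 [ 0.51644241 -0.06492551  0.118     ]
 [ 0.46514792 -0.07094811  0.118     ]
 [ 0.45941529 -0.02113293  0.118     ]] [[ 0.48806046 -0.04258648  0.118     ]]
pw [[ 0.55205121 -0.00306784  0.038     ]
 [ 0.55103206 -0.0557432   0.038     ]
 [ 0.57923183 -0.02979711  0.038     ]
 [ 0.5235453  -0.02856804  0.038     ]]
[-1.79931430e+02 -1.47067985e-03  1.60588440e+02]
```

Request:
{"fn": "carry_out", "kwargs": {"linear": [[1,-1,0],[1,-1,0],[1,-1,0],[1,-1,0],[1,-1,0]], "rotation": [[0,0,0.7],[0,0,0.7],[0,0,0.7],[0,0,0.7],[0,0,0.7]], "grip": [-1,-1,-1,-1,-1]}}

```text
time: 0.6
ee_pos: [0.2834, 0.4178, 0.2389]
tcp_rot: [-180.0, -0.0, -171.2]
wrist_force: [1.0, 0.2, 0.2]
opening: 0.0854
grasp_force: 0.0
```

```bash
python3 -c "
from h import *
o=bot.get_obs();print(o['q'],o['tcp_rot'],o['ee_pos'],o['time'])"
```

```text
[ 5.58534411e+01 -1.19712982e+00  3.69728896e+00  9.49264184e+01
 -1.40961102e-03  4.70217201e+01] [-1.79975628e+02 -2.07834976e-02 -1.71168283e+02] [0.28336479 0.41778419 0.23894068] 0.6
```

Request:
{"fn": "carry_out", "kwargs": {"linear": [[0.54,-1,0],[0.54,-1,0],[0.54,-1,0],[0.54,-1,0],[0.54,-1,0],[0.54,-1,0],[0.54,-1,0],[0.54,-1,0],[0.54,-1,0],[0.54,-1,0],[0.54,-1,0],[0.54,-1,0]], "rotation": [[0,0,0],[0,0,0],[0,0,0],[0,0,0],[0,0,0],[0,0,0],[0,0,0],[0,0,0],[0,0,0],[0,0,0],[0,0,0],[0,0,0]], "grip": [-1,-1,-1,-1,-1,-1,-1,-1,-1,-1,-1,-1]}}

```text
time: 1.8
ee_pos: [0.4126, 0.1778, 0.239]
tcp_rot: [-180.0, -0.0, -171.4]
wrist_force: [-0.4, -0.1, 0.7]
opening: 0.0853
grasp_force: 0.0
```

Request:
{"fn": "carry_out", "kwargs": {"linear": [[0.54,-1,0],[0.54,-1,0],[0.54,-1,0],[0.54,-1,0],[0.54,-1,0],[0.54,-1,0],[0.54,-1,0],[0.54,-1,0],[0.54,-1,0],[0.54,-1,0],[0.54,-1,0],[0.54,-1,0]], "rotation": [[0,0,0],[0,0,0],[0,0,0],[0,0,0],[0,0,0],[0,0,0],[0,0,0],[0,0,0],[0,0,0],[0,0,0],[0,0,0],[0,0,0]], "grip": [-1,-1,-1,-1,-1,-1,-1,-1,-1,-1,-1,-1]}}

```text
time: 3.0
ee_pos: [0.5422, -0.0622, 0.2389]
tcp_rot: [180.0, -0.0, -171.4]
wrist_force: [0.4, 0.1, -0.6]
opening: 0.0856
grasp_force: 0.0
```

Request:
{"fn": "carry_out", "kwargs": {"linear": [[0.52,-0.9,0],[0.52,-0.9,0],[0,0,0],[0,0,0]], "rotation": [[0,0,0],[0,0,0],[0,0,0],[0,0,0]], "grip": [-1,-1,-1,-1]}}

```text
time: 3.4
ee_pos: [0.5626, -0.0973, 0.2387]
tcp_rot: [180.0, -0.1, -171.5]
wrist_force: [-0.6, -0.6, 0.3]
opening: 0.0854
grasp_force: 0.0
```

Run:
```python
from h import *
print(bot.get_obs()['q'])
im=bot.camera('wrist');m=bot.camera_model('wrist');cv2.imwrite('pics/w0.png',im)
import pickle;pickle.dump(m,open('w0.pkl','wb'))
T=np.array(m['camera_from_world']);print(-T[:3,:3].T@T[:3,3])
```

```text
[-9.82088900e+00  7.97035118e+00  1.32795318e+01  9.53823087e+01
  7.93098113e-03 -1.83691543e+01]
[ 0.49616651 -0.10773806  0.3742099 ]
```

View pics/w0.png

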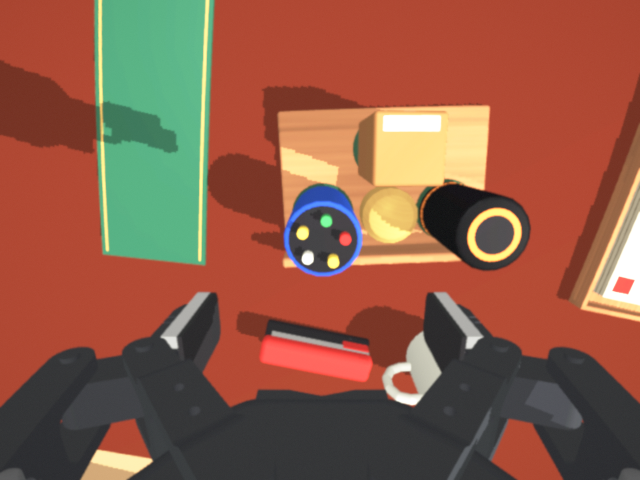

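The wrist view shows the pot rim at about (323,239), midway between the fingers, and the tray square to the gripper. I'll cross-check the positions.

Run:
```python
from h import *
import pickle;m=pickle.load(open('w0.pkl','rb'))
print('pot',onz('',[[285,239],[361,239],[323,203],[323,276],[323,239]],.115,m))
c=onz('',[[374,111],[447,111],[444,184],[371,184]],.118,m);print('clk',c,c.mean(0))
print('spk',onz('',[[496,234]],.118,m))
print('org front',onz('',[[279,113],[489,107]],.01,m))
```

```text
pot [[ 0.56886986 -0.12524538  0.115     ]
 [ 0.56007381 -0.06668585  0.115     ]
 [ 0.53655776 -0.10020496  0.115     ]
 [ 0.59485808 -0.09136154  0.115     ]
 [ 0.56447343 -0.09597135  0.115     ]]
clk [[ 0.46587159 -0.07452639  0.118     ]
 [ 0.4575121  -0.02308829  0.118     ]
 [ 0.50837509 -0.01335345  0.118     ]
 [ 0.51676287 -0.06730399  0.118     ]] [ 0.48713041 -0.04456803  0.118     ]
spk [[0.53964902 0.03663819 0.118     ]]
org front [[ 0.46925479 -0.15450173  0.01      ]
 [ 0.43012024  0.05451038  0.01      ]]
```

Request:
{"fn": "carry_out", "kwargs": {"linear": [[0.07,0.04,-1],[0,0,-1],[0,0,-1],[0,0,-1],[0,0,-1],[0,0,-1],[0,0,-1],[0,0,-0.7],[0,0,0],[0,0,0]], "rotation": [[0,0,0],[0,0,0],[0,0,0],[0,0,0],[0,0,0],[0,0,0],[0,0,0],[0,0,0],[0,0,0],[0,0,0]], "grip": [-1,-1,-1,-1,-1,-1,-1,-1,-1,-1]}}

```text
time: 4.45
ee_pos: [0.5642, -0.0961, 0.0859]
tcp_rot: [-180.0, 0.0, -171.4]
wrist_force: [0.5, 0.5, -0.8]
opening: 0.0853
grasp_force: 0.0
```

Request:
{"fn": "carry_out", "kwargs": {"linear": [[0,0,0],[0,0,0],[0,0,0],[0,0,0],[0,0,0],[0,0,0],[0,0,0],[0,0,0],[0,0,0],[0,0,0]], "rotation": [[0,0,0],[0,0,0],[0,0,0],[0,0,0],[0,0,0],[0,0,0],[0,0,0],[0,0,0],[0,0,0],[0,0,0]], "grip": [1,1,1,1,1,1,1,1,1,1], "grip_force": 35}}

```text
time: 5.45
ee_pos: [0.5648, -0.0965, 0.0868]
tcp_rot: [-180.0, 0.1, -171.4]
wrist_force: [-1.5, 1.2, 5.9]
opening: 0.0612
grasp_force: 38.3
```

Request:
{"fn": "carry_out", "kwargs": {"linear": [[0,0,0.5],[0,0,0.75],[0,0,0.75],[0.15,-0.9,0],[0.15,-0.95,0],[0.15,-0.95,0],[0.15,-0.95,0],[0.15,-0.95,0],[0.15,-0.95,0],[0.2,-0.9,0],[0.2,-0.9,0],[0.2,-0.9,0]], "rotation": [[0,0,0],[0,0,0],[0,0,0],[0,0,0],[0,0,0],[0,0,0],[0,0,0],[0,0,0],[0,0,0],[0,0,0],[0,0,0],[0,0,0]], "grip": [1,1,1,1,1,1,1,1,1,1,1,1]}}

```text
time: 6.65
ee_pos: [0.5945, -0.2651, 0.1252]
tcp_rot: [180.0, -0.0, -171.4]
wrist_force: [-0.1, -0.0, -2.5]
opening: 0.061
grasp_force: 39.1
```

Request:
{"fn": "carry_out", "kwargs": {"linear": [[0.05,-0.9,0],[0,0,0],[0,0,-0.7],[0,0,-0.7],[0,0,-0.5],[0,0,-0.2],[0,0,-0.1],[0,0,-0.05],[0,0,-0.05],[0,0,-0.03],[0,0,0],[0,0,0]], "rotation": [[0,0,0],[0,0,0],[0,0,0],[0,0,0],[0,0,0],[0,0,0],[0,0,0],[0,0,0],[0,0,0],[0,0,0],[0,0,0],[0,0,0]], "grip": [1,1,1,1,1,1,1,1,1,1,1,1]}}

```text
time: 7.85
ee_pos: [0.5956, -0.2815, 0.0799]
tcp_rot: [-180.0, 0.1, -171.4]
wrist_force: [-2.4, 2.0, 5.7]
opening: 0.0611
grasp_force: 39.9
```

Request:
{"fn": "carry_out", "kwargs": {"linear": [[0,0,0],[0,0,0],[0,0,0],[0,0,0],[0,0,0],[0,0,0.3],[0,0,0.7],[0,0,1],[0,0,1],[0,0,1],[0,0,0.5],[-0.48,1,0]], "rotation": [[0,0,0],[0,0,0],[0,0,0],[0,0,0],[0,0,0],[0,0,0],[0,0,0],[0,0,0],[0,0,0],[0,0,0],[0,0,0],[0,0,0]], "grip": [-1,-1,-1,-1,-1,-1,-1,-1,-1,-1,-1,-1]}}

```text
time: 9.05
ee_pos: [0.5866, -0.263, 0.1708]
tcp_rot: [-179.9, 0.2, -171.5]
wrist_force: [-0.4, 0.4, -0.1]
opening: 0.0858
grasp_force: 0.0
```

Request:
{"fn": "carry_out", "kwargs": {"linear": [[-0.45,1,0],[-0.45,1,0],[-0.45,1,0],[-0.45,1,0],[-0.45,1,0],[-0.45,1,0],[-0.45,1,0],[-0.45,1,0],[-0.45,1,0],[-0.45,1,0],[-0.4,0.9,0],[0,0,0]], "rotation": [[0,0,0],[0,0,0],[0,0,0],[0,0,0],[0,0,0],[0,0,0],[0,0,0],[0,0,0],[0,0,0],[0,0,0],[0,0,0],[0,0,0]], "grip": [-1,-1,-1,-1,-1,-1,-1,-1,-1,-1,-1,-1]}}

```text
time: 10.25
ee_pos: [0.487, -0.042, 0.1694]
tcp_rot: [180.0, 0.0, -171.3]
wrist_force: [-0.6, -0.6, -0.2]
opening: 0.0854
grasp_force: 0.0
```

Run:
```python
from h import *
print(bot.get_obs()['ee_pos'])
im=bot.camera('wrist');m=bot.camera_model('wrist')
cv2.imwrite('pics/w1.png',im)
import pickle;pickle.dump(m,open('w1.pkl','wb'))
```

```text
[ 0.48700513 -0.04199923  0.16944438]
```

View pics/w1.png

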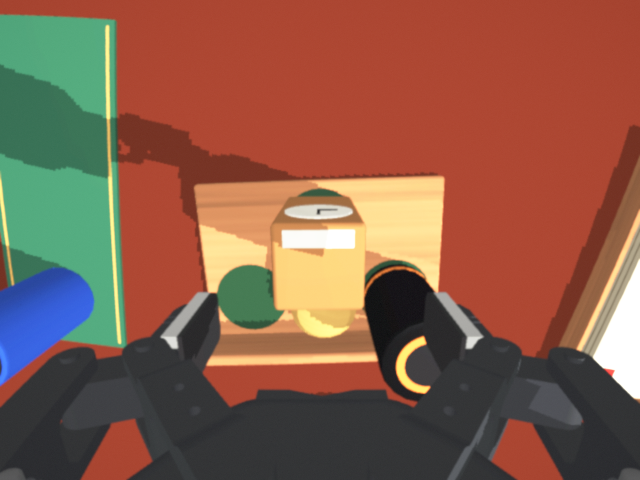

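The pot's seat is empty and the pot stands on the mat. The clock is centred between the fingers at (319,250), with its dial towards the robot.

Request:
{"fn": "carry_out", "kwargs": {"linear": [[0.02,-0.06,-1],[0,0,-1],[0,0,-1],[0,0,-0.8],[0,0,-0.42],[0,0,0],[0,0,0]], "rotation": [[0,0,0],[0,0,0],[0,0,0],[0,0,0],[0,0,0],[0,0,0],[0,0,0]], "grip": [-1,-1,-1,-1,-1,-1,-1]}}

```text
time: 11.0
ee_pos: [0.4884, -0.045, 0.085]
tcp_rot: [-180.0, 0.0, -171.4]
wrist_force: [-0.6, 0.2, 0.9]
opening: 0.0854
grasp_force: 0.0
```

Request:
{"fn": "carry_out", "kwargs": {"linear": [[0,0,0],[0,0,0],[0,0,0],[0,0,0],[0,0,0],[0,0,0],[0,0,0],[0,0,0],[0,0,0],[0,0,0]], "rotation": [[0,0,0],[0,0,0],[0,0,0],[0,0,0],[0,0,0],[0,0,0],[0,0,0],[0,0,0],[0,0,0],[0,0,0]], "grip": [1,1,1,1,1,1,1,1,1,1], "grip_force": 35}}

```text
time: 12.0
ee_pos: [0.4884, -0.0446, 0.0851]
tcp_rot: [-180.0, 0.1, -171.4]
wrist_force: [-1.1, 1.5, 5.9]
opening: 0.0537
grasp_force: 37.7
```

Request:
{"fn": "carry_out", "kwargs": {"linear": [[0,0,0.5],[0,0,0.75],[0,0,0.75],[-0.4,-0.9,0],[-0.4,-0.95,0],[-0.4,-0.95,0],[-0.4,-0.95,0],[-0.4,-0.95,0],[-0.4,-0.95,0],[-0.4,-0.95,0],[-0.4,-0.95,0],[-0.4,-0.95,0]], "rotation": [[0,0,0],[0,0,0],[0,0,0],[0,0,0],[0,0,0],[0,0,0],[0,0,0],[0,0,0],[0,0,0],[0,0,0],[0,0,0],[0,0,0]], "grip": [1,1,1,1,1,1,1,1,1,1,1,1]}}

```text
time: 13.2
ee_pos: [0.4158, -0.2156, 0.1256]
tcp_rot: [-180.0, 0.0, -171.4]
wrist_force: [-0.5, 0.4, -2.6]
opening: 0.0534
grasp_force: 38.0
```

Request:
{"fn": "carry_out", "kwargs": {"linear": [[-0.4,-0.95,0],[-0.4,-0.95,0],[-0.05,-0.95,0],[0,-0.95,0],[0,0,-0.7],[0,0,-0.7],[0,0,-0.5],[0,0,-0.2],[0,0,-0.1],[0,0,-0.08],[0,0,-0.05],[0,0,0]], "rotation": [[0,0,0],[0,0,0],[0,0,0],[0,0,0],[0,0,0],[0,0,0],[0,0,0],[0,0,0],[0,0,0],[0,0,0],[0,0,0],[0,0,0]], "grip": [1,1,1,1,1,1,1,1,1,1,1,1]}}

```text
time: 14.4
ee_pos: [0.3992, -0.2907, 0.0782]
tcp_rot: [-180.0, 0.0, -171.4]
wrist_force: [-0.6, 1.1, -0.6]
opening: 0.0539
grasp_force: 38.4
```

Request:
{"fn": "carry_out", "kwargs": {"linear": [[0,0,0],[0,0,0],[0,0,0],[0,0,0],[0,0,0],[0,0,0.3],[0,0,0.7],[0,0,1],[0,0,1],[0,0,1],[0,0,0.5],[0.4,1,0]], "rotation": [[0,0,0],[0,0,0],[0,0,0],[0,0,0],[0,0,0],[0,0,0],[0,0,0],[0,0,0],[0,0,0],[0,0,0],[0,0,0],[0,0,0]], "grip": [-1,-1,-1,-1,-1,-1,-1,-1,-1,-1,-1,-1]}}

```text
time: 15.6
ee_pos: [0.4073, -0.2721, 0.17]
tcp_rot: [-179.9, 0.1, -171.5]
wrist_force: [-0.7, 0.8, -0.9]
opening: 0.0854
grasp_force: 0.0
```

Request:
{"fn": "carry_out", "kwargs": {"linear": [[0.5,1,0],[0.5,1,0],[0.5,1,0],[0.5,1,0],[0.5,1,0],[0.5,1,0],[0.5,1,0],[0.5,1,0],[0.5,1,0],[0.5,1,0],[0.5,1,0],[0.5,1,0]], "rotation": [[0,0,0],[0,0,0],[0,0,0],[0,0,0],[0,0,0],[0,0,0],[0,0,0],[0,0,0],[0,0,0],[0,0,0],[0,0,0],[0,0,0]], "grip": [-1,-1,-1,-1,-1,-1,-1,-1,-1,-1,-1,-1]}}

```text
time: 16.8
ee_pos: [0.5273, -0.0298, 0.168]
tcp_rot: [-180.0, 0.0, -171.4]
wrist_force: [-0.3, -0.3, 1.2]
opening: 0.0853
grasp_force: 0.0
```

Request:
{"fn": "carry_out", "kwargs": {"linear": [[0.3,1,0],[0.2,1,0],[0.1,1,0],[0,0.25,0],[0,0,0],[0,0,0]], "rotation": [[0,0,0],[0,0,0],[0,0,0],[0,0,0],[0,0,0],[0,0,0]], "grip": [-1,-1,-1,-1,-1,-1]}}

```text
time: 17.4
ee_pos: [0.5389, 0.0338, 0.1678]
tcp_rot: [-180.0, -0.0, -171.4]
wrist_force: [0.8, -0.0, 0.4]
opening: 0.0854
grasp_force: 0.0
```

Run:
```python
from h import *
print(bot.get_obs()['ee_pos'])
im=bot.camera('wrist');m=bot.camera_model('wrist')
t=bot.camera('top')
cv2.imwrite('pics/w2.png',np.hstack([cv2.resize(im,(400,300)),t[190:370,270:510][:,:,:].repeat(1,0)[:, :] if 0 else cv2.resize(t[190:370,270:510],(400,300))]))
```

```text
[0.53891527 0.03382229 0.16782785]
```

View pics/w2.png

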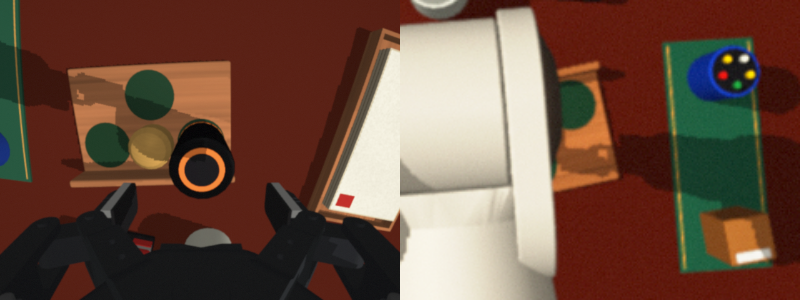

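The pot and clock stand upright on the mat, and the speaker's ring is centred between the fingers (201,170 in the left half).

Request:
{"fn": "carry_out", "kwargs": {"linear": [[0.05,0.03,-1],[0,0,-1],[0,0,-1],[0,0,-0.8],[0,0,-0.34],[0,0,0],[0,0,0]], "rotation": [[0,0,0],[0,0,0],[0,0,0],[0,0,0],[0,0,0],[0,0,0],[0,0,0]], "grip": [-1,-1,-1,-1,-1,-1,-1]}}

```text
time: 18.2
ee_pos: [0.5403, 0.0347, 0.0857]
tcp_rot: [-180.0, 0.0, -171.4]
wrist_force: [-0.3, 0.1, 0.8]
opening: 0.0856
grasp_force: 0.0
```

Request:
{"fn": "carry_out", "kwargs": {"linear": [[0,0,0],[0,0,0],[0,0,0],[0,0,0],[0,0,0],[0,0,0],[0,0,0],[0,0,0],[0,0,0],[0,0,0]], "rotation": [[0,0,0],[0,0,0],[0,0,0],[0,0,0],[0,0,0],[0,0,0],[0,0,0],[0,0,0],[0,0,0],[0,0,0]], "grip": [1,1,1,1,1,1,1,1,1,1], "grip_force": 35}}

```text
time: 19.2
ee_pos: [0.5406, 0.0349, 0.0861]
tcp_rot: [-180.0, 0.1, -171.4]
wrist_force: [-0.4, -1.5, 5.6]
opening: 0.0611
grasp_force: 38.4
```

Request:
{"fn": "carry_out", "kwargs": {"linear": [[0,0,0.5],[0,0,1],[0,0,1],[0,0,1],[-0.3,-0.9,0],[-0.3,-0.95,0],[-0.3,-0.95,0],[-0.3,-0.95,0],[-0.3,-0.95,0],[-0.3,-0.95,0],[-0.3,-0.95,0],[-0.05,-0.95,0]], "rotation": [[0,0,0],[0,0,0],[0,0,0],[0,0,0],[0,0,0],[0,0,0],[0,0,0],[0,0,0],[0,0,0],[0,0,0],[0,0,0],[0,0,0]], "grip": [1,1,1,1,1,1,1,1,1,1,1,1]}}

```text
time: 20.4
ee_pos: [0.4963, -0.1167, 0.1553]
tcp_rot: [180.0, -0.0, -171.4]
wrist_force: [0.4, -0.1, -2.7]
opening: 0.061
grasp_force: 39.0
```

Request:
{"fn": "carry_out", "kwargs": {"linear": [[0,-0.95,0],[0,-0.95,0],[0,-0.95,0],[0,-0.95,0],[0,-0.95,0],[0,-0.95,0],[0,-0.95,0],[0,-0.95,0],[0,-0.9,0],[0,0,-0.7],[0,0,-0.7],[0,0,-0.7]], "rotation": [[0,0,0],[0,0,0],[0,0,0],[0,0,0],[0,0,0],[0,0,0],[0,0,0],[0,0,0],[0,0,0],[0,0,0],[0,0,0],[0,0,0]], "grip": [1,1,1,1,1,1,1,1,1,1,1,1]}}

```text
time: 21.6
ee_pos: [0.4967, -0.2854, 0.1113]
tcp_rot: [179.9, -0.0, -171.4]
wrist_force: [0.9, -0.1, -2.2]
opening: 0.0614
grasp_force: 39.1
```

Request:
{"fn": "carry_out", "kwargs": {"linear": [[0,0,-0.7],[0,0,-0.5],[0,0,-0.3],[0,0,-0.1],[0,0,-0.08],[0,0,-0.05],[0,0,0]], "rotation": [[0,0,0],[0,0,0],[0,0,0],[0,0,0],[0,0,0],[0,0,0],[0,0,0]], "grip": [1,1,1,1,1,1,1]}}

```text
time: 22.3
ee_pos: [0.4973, -0.2862, 0.0791]
tcp_rot: [-180.0, 0.1, -171.4]
wrist_force: [-0.1, 0.1, 1.9]
opening: 0.0613
grasp_force: 39.4
```

Request:
{"fn": "carry_out", "kwargs": {"linear": [[0,0,0],[0,0,0],[0,0,0],[0,0,0],[0,0,0],[0,0,0.3],[0,0,0.7],[0,0,1],[0,0,1],[0,0,1],[0,0,0.5],[0.2,1,0]], "rotation": [[0,0,0],[0,0,0],[0,0,0],[0,0,0],[0,0,0],[0,0,0],[0,0,0],[0,0,0],[0,0,0],[0,0,0],[0,0,0],[0,0,0]], "grip": [-1,-1,-1,-1,-1,-1,-1,-1,-1,-1,-1,-1]}}

```text
time: 23.5
ee_pos: [0.5014, -0.2676, 0.1706]
tcp_rot: [-179.9, 0.1, -171.5]
wrist_force: [0.3, 0.9, -0.0]
opening: 0.0851
grasp_force: 0.0
```

Request:
{"fn": "carry_out", "kwargs": {"linear": [[0.2,1,0],[0.2,1,0],[0.2,1,0],[0.2,1,0],[0.2,1,0],[0.2,1,0],[0.2,1,0],[0.2,1,0],[0.2,1,0],[0.2,1,0],[0.5,1,0],[0,0.75,0]], "rotation": [[0,0,0],[0,0,0],[0,0,0],[0,0,0],[0,0,0],[0,0,0],[0,0,0],[0,0,0],[0,0,0],[0,0,0],[0,0,0],[0,0,0]], "grip": [-1,-1,-1,-1,-1,-1,-1,-1,-1,-1,-1,-1]}}

```text
time: 24.7
ee_pos: [0.5515, -0.0299, 0.1684]
tcp_rot: [180.0, 0.0, -171.4]
wrist_force: [-0.4, -0.6, -0.4]
opening: 0.0857
grasp_force: 0.0
```

Request:
{"fn": "carry_out", "kwargs": {"linear": [[0,0,0],[0,0,0]], "rotation": [[0,0,0],[0,0,0]], "grip": [-1,-1]}}

```text
time: 24.9
ee_pos: [0.5507, -0.0311, 0.1684]
tcp_rot: [-180.0, -0.0, -171.4]
wrist_force: [-0.1, 1.1, -0.5]
opening: 0.0852
grasp_force: 0.0
```

Run:
```python
from h import *
print(bot.get_obs()['ee_pos'])
im=bot.camera('wrist');m=bot.camera_model('wrist');t=bot.camera('scene')
import pickle;pickle.dump(m,open('w3.pkl','wb'))
cv2.imwrite('pics/w3.png',np.hstack([im[150:450,120:520],cv2.resize(t[150:370,100:400],(400,300))]))
```

```text
[ 0.55072523 -0.03111867  0.16841493]
```

View pics/w3.png

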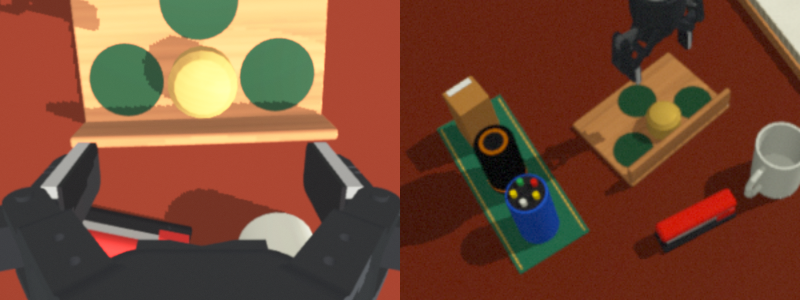

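All three things stand on the mat, and the paperweight is alone and centred between the fingers (203,85).

Request:
{"fn": "carry_out", "kwargs": {"linear": [[0.02,0,-1],[0,0,-1],[0,0,-1],[0,0,-1],[0,0,-1],[0,0,-1],[0,0,-0.8],[0,0,-0.4],[0,0,-0.17],[0,0,0],[0,0,0],[0,0,0]], "rotation": [[0,0,0],[0,0,0],[0,0,0],[0,0,0],[0,0,0],[0,0,0],[0,0,0],[0,0,0],[0,0,0],[0,0,0],[0,0,0],[0,0,0]], "grip": [-1,-1,-1,-1,-1,-1,-1,-1,-1,-1,-1,-1]}}

```text
time: 26.2
ee_pos: [0.5519, -0.0311, 0.0218]
tcp_rot: [-180.0, 0.1, -171.4]
wrist_force: [-0.0, -0.1, 0.9]
opening: 0.0855
grasp_force: 0.0
```

Request:
{"fn": "carry_out", "kwargs": {"linear": [[0,0,0],[0,0,0],[0,0,0],[0,0,0],[0,0,0],[0,0,0],[0,0,0],[0,0,0],[0,0,0],[0,0,0],[0,0,0],[0,0,0]], "rotation": [[0,0,0],[0,0,0],[0,0,0],[0,0,0],[0,0,0],[0,0,0],[0,0,0],[0,0,0],[0,0,0],[0,0,0],[0,0,0],[0,0,0]], "grip": [1,1,1,1,1,1,1,1,1,1,1,1], "grip_force": 50}}

```text
time: 27.4
ee_pos: [0.5516, -0.0308, 0.0216]
tcp_rot: [180.0, 0.0, -171.4]
wrist_force: [-1.6, 1.8, 5.9]
opening: 0.054
grasp_force: 53.2
```

Request:
{"fn": "carry_out", "kwargs": {"linear": [[0,0,0.4],[0,0,0.6],[0,0,1],[0,0,1],[0,0,1],[-0.25,0.9,0],[-0.25,0.95,0],[-0.25,0.95,0],[-0.25,0.95,0],[-0.25,0.95,0],[-0.25,0.95,0],[-0.25,0.95,0]], "rotation": [[0,0,0],[0,0,0],[0,0,0],[0,0,0],[0,0,0],[0,0,0],[0,0,0],[0,0,0],[0,0,0],[0,0,0],[0,0,0],[0,0,0]], "grip": [1,1,1,1,1,1,1,1,1,1,1,1]}}

```text
time: 28.6
ee_pos: [0.516, 0.1016, 0.1013]
tcp_rot: [-180.0, -0.0, -171.4]
wrist_force: [0.1, 0.4, -6.7]
opening: 0.054
grasp_force: 54.7
```

Request:
{"fn": "carry_out", "kwargs": {"linear": [[-0.25,0.95,0],[-0.25,0.95,0],[-0.25,0.95,0],[-0.25,0.95,0],[0,0.95,0],[0,0.95,0],[0,0.95,0],[0,0.95,0],[0,0.95,0],[0,0.95,0],[0,0.25,0],[0,0,0]], "rotation": [[0,0,0],[0,0,0],[0,0,0],[0,0,0],[0,0,0],[0,0,0],[0,0,0],[0,0,0],[0,0,0],[0,0,0],[0,0,0],[0,0,0]], "grip": [1,1,1,1,1,1,1,1,1,1,1,1]}}

```text
time: 29.8
ee_pos: [0.4962, 0.2967, 0.1007]
tcp_rot: [-180.0, -0.0, -171.3]
wrist_force: [-0.2, 0.6, -7.2]
opening: 0.0541
grasp_force: 54.8
```

Run:
```python
from h import *
print(bot.get_obs()['ee_pos'])
im=bot.camera('wrist');t=bot.camera('top')
cv2.imwrite('pics/w4.png',np.hstack([cv2.resize(im,(400,300)),cv2.resize(t[200:380,120:360],(400,300))]))
```

```text
[0.49621592 0.29671938 0.10070673]
```

View pics/w4.png

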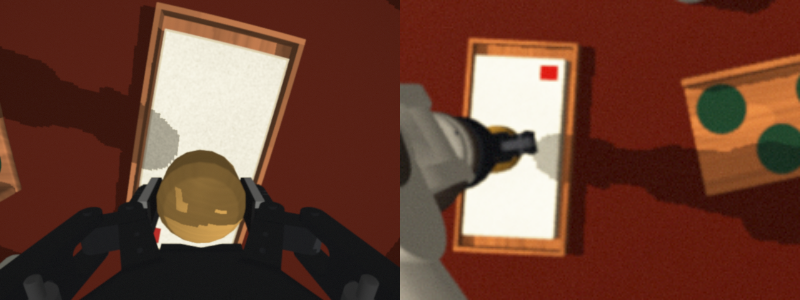

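The paperweight is held level between the pads at (200,195) and hangs over the middle of the envelope. I'll lower it now.

Request:
{"fn": "carry_out", "kwargs": {"linear": [[0,0,-0.8],[0,0,-0.8],[0,0,-0.7],[0,0,-0.4],[0,0,-0.1],[0,0,-0.1],[0,0,-0.08],[0,0,-0.04],[0,0,0],[0,0,0]], "rotation": [[0,0,0],[0,0,0],[0,0,0],[0,0,0],[0,0,0],[0,0,0],[0,0,0],[0,0,0],[0,0,0],[0,0,0]], "grip": [1,1,1,1,1,1,1,1,1,1]}}

```text
time: 30.9
ee_pos: [0.4968, 0.2961, 0.0417]
tcp_rot: [180.0, 0.1, -171.4]
wrist_force: [-2.5, -2.9, 6.1]
opening: 0.054
grasp_force: 55.8
```

Request:
{"fn": "carry_out", "kwargs": {"linear": [[0,0,0],[0,0,0],[0,0,0],[0,0,0],[0,0,0],[0,0,0.29],[0,0,1],[0,0,1],[0,0,1],[0,0,1],[0,0,1],[0,0,1]], "rotation": [[0,0,0],[0,0,0],[0,0,0],[0,0,0],[0,0,0],[0,0,0],[0,0,0],[0,0,0],[0,0,0],[0,0,0],[0,0,0],[0,0,0]], "grip": [-1,-1,-1,-1,-1,-1,-1,-1,-1,-1,-1,-1]}}

```text
time: 32.1
ee_pos: [0.4964, 0.2959, 0.1676]
tcp_rot: [180.0, 0.0, -171.4]
wrist_force: [-0.2, 0.1, -0.0]
opening: 0.0858
grasp_force: 0.0
```

Request:
{"fn": "carry_out", "kwargs": {"linear": [[0.03,-1,0],[0,-1,0],[0,-1,0],[0,-1,0],[0,-1,0],[0,-1,0],[0,-1,0],[0,-1,0],[0,-1,0],[0,-1,0],[0,-1,0],[0,-1,0]], "rotation": [[0,0,0],[0,0,0],[0,0,0],[0,0,0],[0,0,0],[0,0,0],[0,0,0],[0,0,0],[0,0,0],[0,0,0],[0,0,0],[0,0,0]], "grip": [-1,-1,-1,-1,-1,-1,-1,-1,-1,-1,-1,-1]}}

```text
time: 33.3
ee_pos: [0.497, 0.0551, 0.1669]
tcp_rot: [-180.0, 0.0, -171.4]
wrist_force: [-0.0, -0.7, 0.1]
opening: 0.0853
grasp_force: 0.0
```

Run:
```python
from h import *
print(bot.get_obs()['ee_pos'])
t=bot.camera('top');cv2.imwrite('pics/t5full.png',t)
cv2.imwrite('pics/t5.png',cv2.resize(t[215:365,140:240],None,fx=4,fy=4))
h=cv2.cvtColor(t,cv2.COLOR_BGR2HSV)
k=cv2.inRange(h,np.array((18,100,50)),np.array((36,255,255)));k[:235]=0;k[345:]=0;k[:,:168]=0;k[:,212:]=0
c=max(cv2.findContours(k,0,1)[0],key=cv2.contourArea)[:,0]+0.
p=onz('top',c,.045)[:,:2];print(cv2.minEnclosingCircle((p*1000).astype(np.float32)))
```

```text
[0.49696143 0.0551338  0.16686779]
((496.1074523925781, 296.6631164550781), 30.20802116394043)
```

View pics/t5.png

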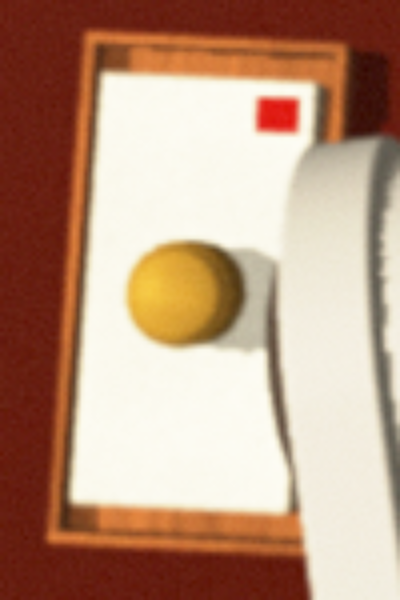

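The paperweight lies flat in the middle of the envelope (185,293 in the crop), about 1 mm off centre. Next I return the speaker.

Request:
{"fn": "carry_out", "kwargs": {"linear": [[0,-1,0],[0,-1,0],[0,-1,0],[0,-1,0],[0,-1,0],[0,-1,0],[0,-1,0],[0,-1,0],[0,-1,0],[0,-1,0],[0,-1,0],[0,-1,0]], "rotation": [[0,0,0],[0,0,0],[0,0,0],[0,0,0],[0,0,0],[0,0,0],[0,0,0],[0,0,0],[0,0,0],[0,0,0],[0,0,0],[0,0,0]], "grip": [-1,-1,-1,-1,-1,-1,-1,-1,-1,-1,-1,-1]}}

```text
time: 34.55
ee_pos: [0.4971, -0.1847, 0.1668]
tcp_rot: [-180.0, 0.0, -171.4]
wrist_force: [0.1, 0.1, 0.1]
opening: 0.0855
grasp_force: 0.0
```

Request:
{"fn": "carry_out", "kwargs": {"linear": [[0,-1,0],[0,-1,0],[0,-1,0],[0,-1,0],[0,-1,0],[0,-0.1,0],[0,0,0],[0,0,0]], "rotation": [[0,0,0],[0,0,0],[0,0,0],[0,0,0],[0,0,0],[0,0,0],[0,0,0],[0,0,0]], "grip": [-1,-1,-1,-1,-1,-1,-1,-1]}}

```text
time: 35.35
ee_pos: [0.497, -0.2854, 0.1664]
tcp_rot: [180.0, 0.0, -171.4]
wrist_force: [-0.2, 1.2, 0.2]
opening: 0.0851
grasp_force: 0.0
```

Request:
{"fn": "carry_out", "kwargs": {"linear": [[0,0,-1],[0,0,-1],[0,0,-1],[0,0,-1],[0,0,-0.5],[0,0,0],[0,0,0]], "rotation": [[0,0,0],[0,0,0],[0,0,0],[0,0,0],[0,0,0],[0,0,0],[0,0,0]], "grip": [-1,-1,-1,-1,-1,-1,-1]}}

```text
time: 36.05
ee_pos: [0.4973, -0.2859, 0.0772]
tcp_rot: [-180.0, 0.0, -171.4]
wrist_force: [0.4, 0.0, 0.6]
opening: 0.0853
grasp_force: 0.0
```

Request:
{"fn": "carry_out", "kwargs": {"linear": [[0,0,0],[0,0,0],[0,0,0],[0,0,0],[0,0,0],[0,0,0],[0,0,0],[0,0,0],[0,0,0],[0,0,0]], "rotation": [[0,0,0],[0,0,0],[0,0,0],[0,0,0],[0,0,0],[0,0,0],[0,0,0],[0,0,0],[0,0,0],[0,0,0]], "grip": [1,1,1,1,1,1,1,1,1,1], "grip_force": 35}}

```text
time: 37.05
ee_pos: [0.4976, -0.2864, 0.0777]
tcp_rot: [-179.9, 0.1, -171.4]
wrist_force: [-0.6, 1.2, 5.9]
opening: 0.0612
grasp_force: 38.3
```

Request:
{"fn": "carry_out", "kwargs": {"linear": [[0,0,0.5],[0,0,1],[0,0,1],[0,0,1],[0,0,0.33],[0,0.95,0],[0,0.95,0],[0,0.95,0],[0,0.95,0],[0,0.95,0],[0,0.95,0],[0,0.95,0]], "rotation": [[0,0,0],[0,0,0],[0,0,0],[0,0,0],[0,0,0],[0,0,0],[0,0,0],[0,0,0],[0,0,0],[0,0,0],[0,0,0],[0,0,0]], "grip": [1,1,1,1,1,1,1,1,1,1,1,1]}}

```text
time: 38.25
ee_pos: [0.4963, -0.1514, 0.1518]
tcp_rot: [179.9, -0.1, -171.4]
wrist_force: [-0.9, 0.5, -3.0]
opening: 0.0611
grasp_force: 39.2
```

Request:
{"fn": "carry_out", "kwargs": {"linear": [[0.25,0.95,0],[0.3,0.95,0],[0.3,0.95,0],[0.3,0.95,0],[0.3,0.95,0],[0.3,0.95,0],[0.3,0.95,0],[0.1,0.95,0],[0,0.95,0],[0,0.85,0],[0,0,0],[0,0,0]], "rotation": [[0,0,0],[0,0,0],[0,0,0],[0,0,0],[0,0,0],[0,0,0],[0,0,0],[0,0,0],[0,0,0],[0,0,0],[0,0,0],[0,0,0]], "grip": [1,1,1,1,1,1,1,1,1,1,1,1]}}

```text
time: 39.45
ee_pos: [0.5394, 0.0354, 0.1521]
tcp_rot: [-180.0, -0.1, -171.3]
wrist_force: [0.3, 0.3, -2.5]
opening: 0.0612
grasp_force: 39.3
```

Request:
{"fn": "carry_out", "kwargs": {"linear": [[0,0,-0.7],[0,0,-0.7],[0,0,-0.7],[0,0,-0.7],[0,0,-0.4],[0,0,-0.1],[0,0,-0.1],[0,0,-0.05],[0,0,-0.05],[0,0,0],[0,0,0]], "rotation": [[0,0,0],[0,0,0],[0,0,0],[0,0,0],[0,0,0],[0,0,0],[0,0,0],[0,0,0],[0,0,0],[0,0,0],[0,0,0]], "grip": [1,1,1,1,1,1,1,1,1,1,1]}}

```text
time: 40.55
ee_pos: [0.5404, 0.035, 0.0847]
tcp_rot: [-180.0, 0.1, -171.4]
wrist_force: [-4.4, -0.2, 7.4]
opening: 0.061
grasp_force: 40.1
```

Request:
{"fn": "carry_out", "kwargs": {"linear": [[0,0,0],[0,0,0],[0,0,0],[0,0,0],[0,0,0],[0,0,0.29],[0,0,0.7],[0,0,1],[0,0,1],[0,0,1],[0,0,0.7],[0.2,-1,0]], "rotation": [[0,0,0],[0,0,0],[0,0,0],[0,0,0],[0,0,0],[0,0,0],[0,0,0],[0,0,0],[0,0,0],[0,0,0],[0,0,0],[0,0,0]], "grip": [-1,-1,-1,-1,-1,-1,-1,-1,-1,-1,-1,-1]}}

```text
time: 41.75
ee_pos: [0.5448, 0.0161, 0.18]
tcp_rot: [-180.0, 0.2, -171.3]
wrist_force: [0.6, 0.3, 0.1]
opening: 0.0855
grasp_force: 0.0
```

Request:
{"fn": "carry_out", "kwargs": {"linear": [[0.2,-1,0],[0.2,-1,0],[0.2,-1,0],[0.2,-1,0],[0.2,-1,0],[0.2,-1,0],[0.2,-1,0],[0.2,-1,0],[0.2,-1,0],[0.2,-1,0],[0.2,-1,0],[0.2,-1,0]], "rotation": [[0,0,0],[0,0,0],[0,0,0],[0,0,0],[0,0,0],[0,0,0],[0,0,0],[0,0,0],[0,0,0],[0,0,0],[0,0,0],[0,0,0]], "grip": [-1,-1,-1,-1,-1,-1,-1,-1,-1,-1,-1,-1]}}

```text
time: 42.95
ee_pos: [0.5923, -0.2264, 0.1769]
tcp_rot: [-180.0, 0.0, -171.4]
wrist_force: [-1.2, 0.8, 0.1]
opening: 0.0852
grasp_force: 0.0
```

Request:
{"fn": "carry_out", "kwargs": {"linear": [[0.16,-1,0],[0,-1,0],[0,-0.82,0],[0,0,0],[0,0,-1],[0,0,-1],[0,0,-1],[0,0,-1],[0,0,-1],[0,0,0],[0,0,0]], "rotation": [[0,0,0],[0,0,0],[0,0,0],[0,0,0],[0,0,0],[0,0,0],[0,0,0],[0,0,0],[0,0,0],[0,0,0],[0,0,0]], "grip": [-1,-1,-1,-1,-1,-1,-1,-1,-1,-1,-1]}}

```text
time: 44.05
ee_pos: [0.5951, -0.2811, 0.0772]
tcp_rot: [180.0, -0.0, -171.4]
wrist_force: [0.7, 0.0, 1.1]
opening: 0.0853
grasp_force: 0.0
```

Request:
{"fn": "carry_out", "kwargs": {"linear": [[0,0,0],[0,0,0],[0,0,0],[0,0,0],[0,0,0],[0,0,0],[0,0,0],[0,0,0],[0,0,0],[0,0,0]], "rotation": [[0,0,0],[0,0,0],[0,0,0],[0,0,0],[0,0,0],[0,0,0],[0,0,0],[0,0,0],[0,0,0],[0,0,0]], "grip": [1,1,1,1,1,1,1,1,1,1], "grip_force": 35}}

```text
time: 45.05
ee_pos: [0.5959, -0.2816, 0.0785]
tcp_rot: [-179.9, 0.1, -171.4]
wrist_force: [-1.1, 1.5, 6.1]
opening: 0.0609
grasp_force: 38.5
```

Request:
{"fn": "carry_out", "kwargs": {"linear": [[0,0,0.58],[0,0,0.75],[0,0,1],[-0.15,0.9,0],[-0.15,0.95,0],[-0.15,0.95,0],[-0.15,0.95,0],[-0.15,0.95,0],[-0.15,0.95,0],[-0.2,0.9,0],[-0.2,0.9,0],[-0.2,0.9,0]], "rotation": [[0,0,0],[0,0,0],[0,0,0],[0,0,0],[0,0,0],[0,0,0],[0,0,0],[0,0,0],[0,0,0],[0,0,0],[0,0,0],[0,0,0]], "grip": [1,1,1,1,1,1,1,1,1,1,1,1]}}

```text
time: 46.25
ee_pos: [0.5648, -0.113, 0.1233]
tcp_rot: [-180.0, -0.0, -171.4]
wrist_force: [-0.2, 0.6, -1.7]
opening: 0.0612
grasp_force: 39.2
```

Request:
{"fn": "carry_out", "kwargs": {"linear": [[-0.05,0.9,0],[0,0,0],[0,0,-0.6],[0,0,-0.6],[0,0,-0.4],[0,0,-0.15],[0,0,-0.1],[0,0,-0.1],[0,0,-0.05],[0,0,0],[0,0,0]], "rotation": [[0,0,0],[0,0,0],[0,0,0],[0,0,0],[0,0,0],[0,0,0],[0,0,0],[0,0,0],[0,0,0],[0,0,0],[0,0,0]], "grip": [1,1,1,1,1,1,1,1,1,1,1]}}

```text
time: 47.35
ee_pos: [0.5645, -0.0966, 0.0856]
tcp_rot: [-180.0, 0.1, -171.4]
wrist_force: [-6.1, 1.6, 11.2]
opening: 0.0609
grasp_force: 40.6
```

Request:
{"fn": "carry_out", "kwargs": {"linear": [[0,0,0],[0,0,0],[0,0,0],[0,0,0],[0,0,0],[0,0,0.3],[0,0,0.7],[0,0,1],[0,0,1],[0,0,1],[0,0,0.5],[-0.7,-0.8,0]], "rotation": [[0,0,0],[0,0,0],[0,0,0],[0,0,0],[0,0,0],[0,0,0],[0,0,0],[0,0,0],[0,0,0],[0,0,0],[0,0,0],[0,0,0]], "grip": [-1,-1,-1,-1,-1,-1,-1,-1,-1,-1,-1,-1]}}

```text
time: 48.55
ee_pos: [0.5517, -0.1117, 0.1755]
tcp_rot: [-180.0, 0.2, -171.3]
wrist_force: [-0.4, -0.1, -0.2]
opening: 0.0853
grasp_force: 0.0
```

Request:
{"fn": "carry_out", "kwargs": {"linear": [[-0.7,-0.8,0],[-0.7,-0.8,0],[-0.7,-0.8,0],[-0.7,-0.8,0],[-0.7,-0.8,0],[-0.7,-0.8,0],[-0.7,-0.8,0],[-0.7,-0.8,0],[-0.7,-0.8,0],[-0.7,-0.8,0],[-0.56,-0.91,0],[0,0,0]], "rotation": [[0,0,0],[0,0,0],[0,0,0],[0,0,0],[0,0,0],[0,0,0],[0,0,0],[0,0,0],[0,0,0],[0,0,0],[0,0,0],[0,0,0]], "grip": [-1,-1,-1,-1,-1,-1,-1,-1,-1,-1,-1,-1]}}

```text
time: 49.75
ee_pos: [0.398, -0.2921, 0.1737]
tcp_rot: [-180.0, -0.0, -171.5]
wrist_force: [0.7, 0.4, -0.8]
opening: 0.0852
grasp_force: 0.0
```

Request:
{"fn": "carry_out", "kwargs": {"linear": [[0,0,-1],[0,0,-1],[0,0,-1],[0,0,-1],[0,0,-0.88],[0,0,0],[0,0,0]], "rotation": [[0,0,0],[0,0,0],[0,0,0],[0,0,0],[0,0,0],[0,0,0],[0,0,0]], "grip": [-1,-1,-1,-1,-1,-1,-1]}}

```text
time: 50.45
ee_pos: [0.3992, -0.2903, 0.0762]
tcp_rot: [180.0, -0.0, -171.4]
wrist_force: [-0.0, 0.7, 0.6]
opening: 0.0857
grasp_force: 0.0
```

Request:
{"fn": "carry_out", "kwargs": {"linear": [[0,0,0],[0,0,0],[0,0,0],[0,0,0],[0,0,0],[0,0,0],[0,0,0],[0,0,0],[0,0,0],[0,0,0]], "rotation": [[0,0,0],[0,0,0],[0,0,0],[0,0,0],[0,0,0],[0,0,0],[0,0,0],[0,0,0],[0,0,0],[0,0,0]], "grip": [1,1,1,1,1,1,1,1,1,1], "grip_force": 35}}

```text
time: 51.45
ee_pos: [0.3994, -0.2908, 0.0768]
tcp_rot: [-180.0, 0.1, -171.4]
wrist_force: [-0.0, 0.8, 6.2]
opening: 0.0532
grasp_force: 37.7
```

Request:
{"fn": "carry_out", "kwargs": {"linear": [[0,0,0.58],[0,0,0.75],[0,0,1],[0.35,0.9,0],[0.35,0.95,0],[0.35,0.95,0],[0.35,0.95,0],[0.35,0.95,0],[0.35,0.95,0],[0.35,0.95,0],[0.35,0.95,0],[0.35,0.95,0]], "rotation": [[0,0,0],[0,0,0],[0,0,0],[0,0,0],[0,0,0],[0,0,0],[0,0,0],[0,0,0],[0,0,0],[0,0,0],[0,0,0],[0,0,0]], "grip": [1,1,1,1,1,1,1,1,1,1,1,1]}}

```text
time: 52.65
ee_pos: [0.4624, -0.12, 0.1235]
tcp_rot: [-180.0, 0.0, -171.4]
wrist_force: [-0.2, -0.2, -2.8]
opening: 0.0539
grasp_force: 38.1
```

Request:
{"fn": "carry_out", "kwargs": {"linear": [[0.35,0.95,0],[0.35,0.95,0],[0.35,0.95,0],[0.25,0.95,0],[0,0,0],[0,0,-0.6],[0,0,-0.6],[0,0,-0.4],[0,0,-0.15],[0,0,-0.1],[0,0,-0.1],[0,0,0]], "rotation": [[0,0,0],[0,0,0],[0,0,0],[0,0,0],[0,0,0],[0,0,0],[0,0,0],[0,0,0],[0,0,0],[0,0,0],[0,0,0],[0,0,0]], "grip": [1,1,1,1,1,1,1,1,1,1,1,1]}}

```text
time: 53.85
ee_pos: [0.4882, -0.0448, 0.0838]
tcp_rot: [-180.0, 0.0, -171.4]
wrist_force: [0.1, 0.1, -0.7]
opening: 0.0534
grasp_force: 38.7
```

Request:
{"fn": "carry_out", "kwargs": {"linear": [[0,0,-0.04],[0,0,0],[0,0,0],[0,0,0],[0,0,0],[0,0,0],[0,0,0.3],[0,0,0.7],[0,0,1],[0,0,1],[0,0,1],[0,0,1]], "rotation": [[0,0,0],[0,0,0],[0,0,0],[0,0,0],[0,0,0],[0,0,0],[0,0,0],[0,0,0],[0,0,0],[0,0,0],[0,0,0],[0,0,0]], "grip": [1,1,-1,-1,-1,-1,-1,-1,-1,-1,-1,-1]}}

```text
time: 55.05
ee_pos: [0.4881, -0.0447, 0.1846]
tcp_rot: [-180.0, 0.1, -171.4]
wrist_force: [0.4, -0.5, -0.2]
opening: 0.0854
grasp_force: 0.0
```

Request:
{"fn": "carry_out", "kwargs": {"linear": [[-0.8,0,0.6],[-0.8,0,0.6],[-0.8,0.8,0.6],[-0.5,1,0],[-0.2,1,0],[0,1,0],[0,1,0],[0,1,0],[0,1,0],[0,1,0],[0,1,0],[0,1,0]], "rotation": [[0,0,0],[0,0,0],[0,0,0],[0,0,0],[0,0,0],[0,0,0],[0,0,0],[0,0,0],[0,0,0],[0,0,0],[0,0,0],[0,0,0]], "grip": [-1,-1,-1,-1,-1,-1,-1,-1,-1,-1,-1,-1]}}

```text
time: 56.25
ee_pos: [0.426, 0.1522, 0.2198]
tcp_rot: [180.0, 0.1, -171.4]
wrist_force: [0.3, -0.0, 0.5]
opening: 0.0852
grasp_force: 0.0
```

Request:
{"fn": "carry_out", "kwargs": {"linear": [[0,1,0],[0,1,0],[0,1,0],[0,1,0],[0,0,0],[0,0,0],[0,0,0]], "rotation": [[0,0,0],[0,0,0],[0,0,0],[0,0,0],[0,0,0],[0,0,0],[0,0,0]], "grip": [-1,-1,-1,-1,-1,-1,-1]}}

```text
time: 56.95
ee_pos: [0.426, 0.2308, 0.2191]
tcp_rot: [-180.0, 0.0, -171.4]
wrist_force: [-0.3, 0.5, -0.3]
opening: 0.0856
grasp_force: 0.0
```

Run:
```python
from h import *
t=bot.camera('top');cv2.imwrite('pics/t6.png',t)
import m
for im in (cv2.imread('pics/top0.png'),t):
    m.hsv=cv2.cvtColor(im,cv2.COLOR_BGR2HSV)
    m.rect(m.mask((0,0,170),(180,70,255),(325,270,380,315)),.118,'bar')
    m.rect(m.mask((100,120,40),(130,255,255),(340,220,410,280)),.115,'pot')
    m.rect(m.mask((5,180,150),(20,255,255),(290,235,328,285)),.118,'ring')
```

```text
bar [469.7 -46.5] [11.8 41.5] 9.0
pot [562.2 -92.5] [60.4 69.2] 43.8
ring [540.3  34.4] [42.5 44.4] 89.1
bar [469.6 -47.1] [11.1 40.3] 9.0
pot [564.2 -92.6] [66.4 62.5] 88.6
ring [541.3  36.3] [42.5 42.5] 88.9
```

View pics/t6.png

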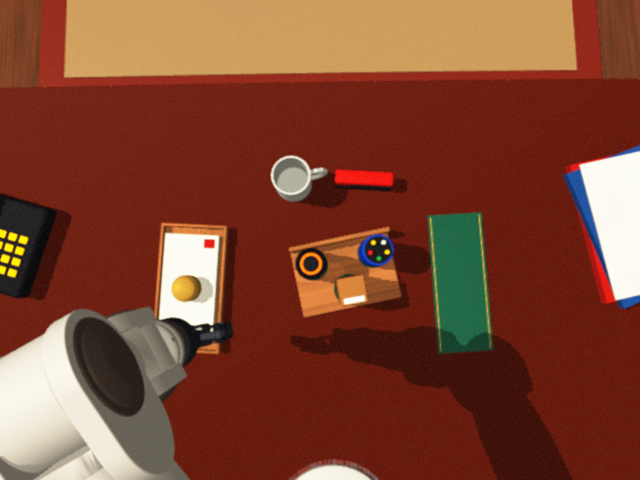

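The speaker (311,263), pot (377,250) and clock (351,290) are back within about 2 mm. The paperweight is in the middle of the envelope (186,288), and the mug and stapler haven't moved.

```bash
python3 -c "
from workcell import bot
print(bot.job_done())"
```

```text
the job is handed in; nothing more can be done
None
```

The job is handed in after about 57 s of the 144 s: the paperweight lies flat about 1 mm from the middle of the top envelope, the pot, clock and loudspeaker are back upright within about 2 mm of where they stood with the clock square, and the mug and stapler look unmoved; the hand-in call returned no verdict, so these are my own camera measurements.

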